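# Seat a keyed spindle in the generator hub and hold it against the spring

## Robot

A 6-joint arm with a two-finger parallel gripper is mounted at the origin on the work surface. World frame = base frame: x ahead of the robot, y to its left, z up, the work surface at z = 0. Lengths are in m, angles in rad, forces in N, time in s.
With the tool pointing down it reaches from about 0.35 to 0.975 m from the base axis. Payload 7.1 kg.
Tool frame: the origin (TCP) lies at the very end of the fingers, on their centre line; the grasp point (between the pads) lies tcp_to_grasp behind it (tcp_to_grasp is the distance from the TCP to the grasp point, in m); z points along the fingers, y is the direction in which the jaws open and shut (so a half turn about z gives the same grasp; the last joint's range is limited). The gripper opens to 88 mm and grips with 3 to 60 N. Pads are 20 mm wide; open, the fingers measure 115 mm over their backs; the gripper's body (75 mm by 178 mm) begins 61 mm behind the grasp point.
Start: joints at [-1.131, 0.423, 1.63, -0, 1.089, -0.019], TCP at [0.277, -0.56, 0.223] pointing down, gripper open.
Joint ranges: [-3, 3], [-0.9, 2.11], [0.09, 2.58], [-1.31, 4.45], [0.11, 2.69], [-2.54, 2.54]. Speed limits (rad/s): [2.39, 2.39, 3.01, 3.14, 3.14, 3.14].

## Interface

Orientations are given as [roll, pitch, yaw] about the fixed x, y, z axes, in that order (R = Rz(yaw) Ry(pitch) Rx(roll)).
In Python, from rig import * gives the robot as it stands.
- The arm moves only by the tool carry_out, never from a script. Its argument "steps" is a list that holds one entry, the list of rows, each a list of 7 numbers: the shift along the world's x, y, z in m, then the turn, a rotation vector about the world's x, y, z in rad, then the opening, from -1 (shut) to 1 (fully open), so that 0 is half open. A call has 1 to 12 rows; each row is the pose to reach, as a shift and turn from the pose commanded when the call began; what a row does not reach only later rows make up. A row lasts 1/10 s, in which the tool goes at most 50 mm and 8.59 degrees, less where a joint would pass 70% of its speed; a pose out of reach is approached as far as the arm can. A call with a gripper value outside its range is refused whole. The fingers move at their own pace and stop on an object; the grip force is fixed at half the most. Time passes only in rows, so rows that repeat a pose let the fingers close. It gives the time, the measured TCP pose, the force and the opening at its end, in the units of the state.
- state(): the state, without advancing time (a new reading comes with each control period).
- camera(name): name is "scene" or "side" or "wrist"; returns a dict with "pixels" (400x640x3 uint8, red, green, blue), "K" (3x3 intrinsics, pixels), "camera_from_world" (4x4, takes a point from world to camera coordinates); the wrist camera has in their place "hand_eye" (4x4, takes a point from camera to tool coordinates, whose origin is the TCP and whose axes are the flange's). Camera axes: x right, y up, looking along -z (the intrinsics and any distortion apply to the point x, -y, -z); pixel columns grow to the right and rows downward; lengths in m; the calibration is good to about 2 mm. The wrist camera is an equidistant fisheye: a pixel r from the principal point sees the ray r / f radians off the axis. A picture is of the moment at which its call begins: read the wrist's pose just before it. There is no depth.
- close_job(): hands the job in, once; it reports no verdict.
Trained networks look in a picture, given as the dict that the camera call returned (one of the last four; its "shot" number tells which), for a name from the list of things; names that differ only in an ending like _2 or _b are one class to them, and where a whole thing is asked for, a point or a joint stands for the part that bears it (a point fixed in the world has none). Each returns a list of dicts, best first, with "conf" (0 to 1); they miss things now and then, are a little off and sometimes report something else, mostly with a low value. They report only what shows in the picture. A call takes as long as a camera call. They do not tell look-alikes from the thing itself.
- trace(picture, thing): "region" (400x640 bool, what is visible of it) and "extent" ([left, top, width, height] in pixels, round what is visible of it).
- place_of(picture, thing): "point" ([column, row] in pixels: a listed point, or the origin of a listed thing).
The state is a dict: "t": time; "joint_pos": joint angles; "qd": joint speeds; "tau": joint torques, N m; "tool_pos": TCP position; "tool_rot": TCP orientation; "ft_force": force on the tool from outside, world axes, zero at the start; "wrist_torque": the same for the moment, N m; "finger_gap": opening from 0.0 (shut) to 1.0 (fully open).
Only numpy, scipy, OpenCV 4.12 (cv2) and the standard library are available. Lean on these libraries where they do the work, as an engineer would, in place of code of your own. Each camera call takes 0.05 s, during which the arm holds its last target.

## Task

Take the keyed spindle (the one with the orange grip) out of the wooden rack, put its nose into the bore of the hub on the generator test rig, and turn it until its key slips into the keyway; then keep pushing against the spring underneath until the spindle's collar sits fully home on the hub. Finish while still gripping the spindle by its orange grip and pressing it home: do not let go, as the spring would push it out. Leave the blue spindle, the solder spool, the flux jar and the screwdriver where they are.

Things in the scene. Friction and masses are not known exactly. Their poses are not given: they have to be found in the camera images.
- spindle: Keyed spindle, 86 mm tall, 0.1 to 0.2 kg, upright in a rack socket. Origin: centre of its lower end; z up the shaft. From the bottom: steel shaft 16 mm diameter to 40 mm, the first 16 mm plain (nose, tapered over the lowest 4 mm to 9 mm diameter); collar 34 mm diameter from 40 to 46 mm; orange grip from 46 to 86 mm. Key along +x, which starts within 50 degrees of world +x.
- spindle_grip (a point): Centre of the spindle's orange grip block, on the axis 66 mm above the lower end; axes as the spindle's. The block is 34 mm along x, 22 mm along y, 40 mm tall, with flat faces: grip it across y. A white line on its top and front marks the key side (+x).
- key (a point): Middle of the key's lower end, 10 mm to +x of the spindle's axis and 16 mm above its lower end; axes as the spindle's. The brass key is 5 mm wide, reaches 13 mm from the axis and runs from 16 to 40 mm above the lower end.
- hub_mouth (a point): On the hub's axis, level with its flat top face, 100 mm above the work surface; z up; x, y are the rig board's axes, NOT the hub's. Bore 18 mm diameter. Spring plunger in the bore, its top 30 mm below this point. Spindle fully home: lower end 40 mm below this point, collar on the hub's face. Key not in line: it rests on the face with the nose 16 mm down the bore.
- hub_base (a point): On the hub's axis at its underside, 55 mm up; axes as the rig's. Hub: aluminium, 60 mm diameter, 45 mm tall, set at an angle NOT reported: its one keyway points up to 40 degrees either side of the rig's +x. Seen from above: a notch in the bore's edge, red line just outside it. Keyway 8 mm wide, to 15.5 mm from the axis; the key fits within 7 degrees. The hub stays put (1.2 N m to turn).
- rig: Fixed generator test rig: plywood board 170 mm (x) by 140 mm (y), 12 mm thick, with an upright steel generator at its centre and the hub on top. Origin: centre of its underside.
- plunger (a joint): Depression of the spring plunger under the bore, m: 0 untouched, 0.010 with the spindle fully home, stop at 0.016. It pushes up with 4 N at first and 11 N when the spindle is home.
- rack: Fixed wooden rack block, 70 mm (x) by 190 mm (y) by 20 mm tall, origin at the centre of its underside. Two round sockets 17.5 mm in diameter and 13 mm deep, at y = -55 and +55 mm; one holds the keyed spindle, the other the blue one. A spindle stands in its socket with its lower end 7 mm above the work surface.
- plain_spindle: Plain spindle without a key, blue grip, else the same size; stands in the other socket. Leave it. Origin at its lower end.
- spool: Grey metal solder spool, 52 mm diameter, 34 mm tall, upright beyond the work. Leave it. Origin under its centre.
- flux_jar: Amber jar, 42 mm diameter, 60 mm tall, beyond the work. Leave it. Origin under its centre.
- screwdriver: Screwdriver with a green handle, 160 mm long, lying along x between rack and rig. Leave it. Origin under its middle.
Mind the look-alikes: they are no part of the job. What is shaped like the spindle but pink is not meant. Leave any yellow look-alike of the rig alone.

How it is judged:
On the way, in this order (a step that is already met when the one before it is completed fails the run):
1. the keyed spindle is lifted clear of the rack in the gripper (height (world z) of spindle above 0.03 m and contact force between the fingers and spindle above 1 N), for 0.1 s.
2. its nose is in the hub's bore (z of spindle in the frame of hub_mouth below -0.006 m and horizontal distance between spindle and hub_mouth below 0.004 m), for 0.1 s.
At the end, for the whole second after the job is handed in: Spindle in the hub, lower end at least 37.5 mm below the mouth (collar within 2.5 mm of the face), within 4 mm of the axis, 0.08 rad of upright; plunger down over 7 mm; fingers gripping it with over 3 N, grasp point within 28 mm of the grip's middle (z of spindle in the frame of hub_mouth below -0.0375 m and horizontal distance between spindle and hub_mouth below 0.004 m and angle between the z axis of spindle and the z axis of hub_mouth, either way round below 0.08 rad and value of joint plunger above 0.007 m and contact force between the fingers and spindle above 3 N and distance between the grasp point and spindle_grip below 0.028 m); the arm keeps its last pose, push and grip.
It fails at once if the blue spindle is disturbed (moved by more than 25 mm, measured at its origin) (distance of plain_spindle from where it was at the start of the episode above 0.025 m).
It fails at once if the spool is disturbed (moved by more than 25 mm, measured at its origin) (distance of spool from where it was at the start of the episode above 0.025 m).
It fails at once if the flux jar is disturbed (moved by more than 25 mm, measured at its origin) (distance of flux_jar from where it was at the start of the episode above 0.025 m).
It fails at once if the screwdriver is disturbed (moved by more than 25 mm, measured at its origin) (distance of screwdriver from where it was at the start of the episode above 0.025 m).
It also fails if it takes over 58 s, if anything falls off the work surface, if the arm or the gripper's body presses on something with over 40 N, if the wrist force passes 120 N, or if a joint passes its speed limit or range.

## Working session

There is one attempt and no reset: what is moved stays moved. The work goes in short steps, Python scripts to look and compute and a tool call to move; the robot and the scene stay as the last step left them, time stands still between calls to the robot, and variables do not carry over. Pictures are saved under pics/ and viewed, and the job is handed in when it is done.

Besides the shell and the picture viewer there is one more tool, called after ">>>" by a JSON object that holds its "name" and its "arguments", one argument or row to a line. carry_out: Moves the arm, as the interface text tells. Its arguments: {"type":"object","properties":{"steps":{"type":"array"}},"required":["steps"]}

```bash
mkdir -p pics; ls
cat > h.py <<'E'
from rig import *
import numpy as np, cv2
from scipy.spatial.transform import Rotation as R
def save(n,im,s=1):
    im=cv2.resize(im,None,fx=s,fy=s,interpolation=cv2.INTER_CUBIC) if s!=1 else im
    cv2.imwrite('pics/'+n,im[:,:,::-1])
def proj(c,P):
    T=np.array(c['camera_from_world']);p=T[:3,:3]@np.array(P)+T[:3,3]
    q=np.array(c['K'])@np.array([p[0],-p[1],-p[2]]);return q[:2]/q[2]
def ray(c,uv):
    K=np.array(c['K']);d=np.linalg.inv(K)@np.array([uv[0],uv[1],1.]);d=np.array([d[0],-d[1],-d[2]])
    T=np.array(c['camera_from_world']);Ri=T[:3,:3].T
    return -Ri@T[:3,3],Ri@d
def onz(c,uv,z):
    o,d=ray(c,uv);return o+d*(z-o[2])/d[2]
E
python3 - <<'E'
from h import *
s=state();print(s)
for n in ['scene','side','wrist']:
    c=camera(n);save(n+'0.png',c['pixels']);print(n,[k for k in c],c['K'])
    np.save(n+'0.npy',c,allow_pickle=True)
    for t in ['spindle','spindle_grip','plain_spindle','hub_mouth','rig','rack','key','screwdriver']:
        print(t,[(np.round(r['point'],1),round(r['conf'],2)) for r in place_of(c,t)][:4])
E
```

```text
pics
{'t': 0.0, 'joint_pos': array([-1.13097763e+00,  4.23871994e-01,  1.63067279e+00,  3.31089640e-06,
        1.08856219e+00, -1.90029769e-02]), 'qd': array([ 0.00048789, -0.00106253,  0.00023292,  0.00094329,  0.00072983,
        0.00125592]), 'tau': array([ 2.37089705e-03, -5.44622433e+01, -2.73662406e+01,  6.45035505e-02,
        2.27964192e-02, -1.29110340e-04]), 'tool_pos': array([ 0.27659958, -0.55985942,  0.22188899]), 'tool_rot': array([-3.14007865e+00, -3.17054789e-05,  4.58820109e-01]), 'ft_force': array([ 0.67258196, -0.35702652,  0.33400965]), 'wrist_torque': array([ 0.03348622, -0.02742162, -0.01176262]), 'finger_gap': 0.9963873195058331}
scene ['pixels', 'K', 'camera_from_world', 'shot'] [[502.52393216   0.         312.63336716]
 [  0.         502.52393216 198.74387371]
 [  0.           0.           1.        ]]
spindle [(array([401.2, 213.4]), 0.83), (array([395.7, 194.2]), 0.65)]
spindle_grip [(array([397.1, 174.7]), 0.74), (array([401.8, 198.1]), 0.53)]
plain_spindle [(array([361.3, 222.4]), 0.71)]
hub_mouth [(array([208.4, 131.1]), 0.92), (array([198.7, 200.8]), 0
[... 619 characters left out ...]
 296.2]), 0.55)]
plain_spindle [(array([303.3, 258.7]), 0.63)]
hub_mouth [(array([439.9, 163.7]), 0.71), (array([346.9, 147.4]), 0.56)]
rig [(array([350.2, 169.7]), 0.97), (array([436.6, 192.7]), 0.64), (array([287.3, 167.3]), 0.21)]
rack [(array([298.6, 278.5]), 0.71)]
key [(array([287.5, 288.3]), 0.88), (array([321.8, 302.3]), 0.67)]
screwdriver [(array([333. , 225.7]), 0.63)]
wrist ['pixels', 'K', 'hand_eye', 'shot'] [[309.70691629   0.         315.68162002]
 [  0.         309.70691629 207.92502525]
 [  0.           0.           1.        ]]
spindle []
spindle_grip []
plain_spindle []
hub_mouth [(array([83.1, 69.1]), 0.96)]
rig [(array([131.6,  76.9]), 0.84)]
rack []
key []
screwdriver []
```

View pics/scene0.png

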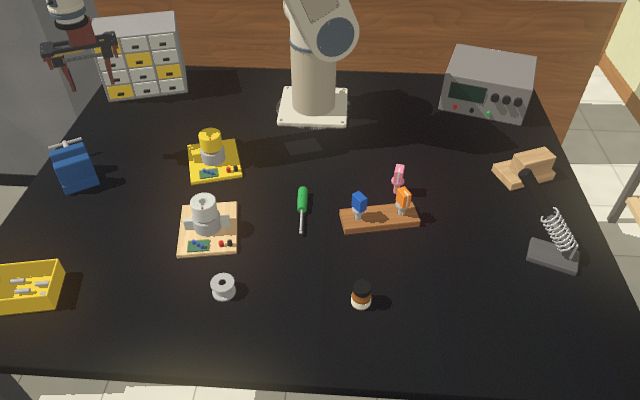

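View pics/side0.png

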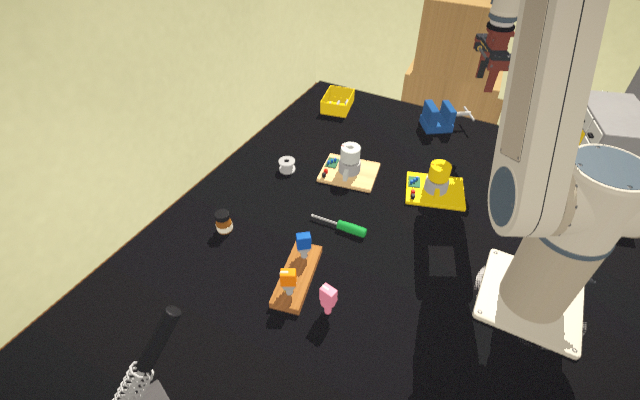

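View pics/wrist0.png

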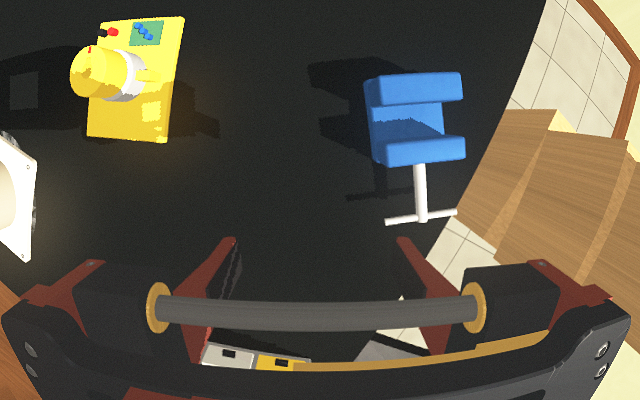

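Candidate spindles in the scene picture are orange (403,197) in the rack, pink (398,178) standing behind the rack, and blue (360,203). Orange in the rack fits the description. Candidate rigs are plywood (208,225) and yellow (213,155), and the plywood one is meant. I'll confirm this in a crop and triangulate.

Run:
```python
from h import *
c=np.load('scene0.npy',allow_pickle=True).item();d=np.load('side0.npy',allow_pickle=True).item()
a=cv2.resize(c['pixels'][155:245,335:435],None,fx=4,fy=4,interpolation=3)
b=cv2.resize(c['pixels'][180:270,165:265],None,fx=4,fy=4,interpolation=3)
e=cv2.resize(d['pixels'][220:320,260:360],None,fx=4,fy=4,interpolation=3)[:360]
f=cv2.resize(d['pixels'][130:220,300:400],None,fx=4,fy=4,interpolation=3)
save('crop0.png',cv2.resize(np.vstack([np.hstack([a,b]),np.hstack([e,f])]),(660,594)))
def tri(u,v):
    o1,d1=ray(c,u);o2,d2=ray(d,v)
    A=np.stack([d1,-d2],1);t=np.linalg.lstsq(A,o2-o1,rcond=None)[0]
    p,q=o1+t[0]*d1,o2+t[1]*d2;return (p+q)/2,np.linalg.norm(p-q)
print('grip',tri([401.8,198.1],[285.8,278.3]),onz(c,[401.8,198.1],.073),onz(d,[285.8,278.3],.073))
print('origin',onz(c,[401.2,213.4],.007),onz(d,[289.9,295.6],.007))
print('mouth',tri([198.7,200.8],[346.9,147.4]),onz(c,[198.7,200.8],.1),onz(d,[346.9,147.4],.1))
print('rig',onz(c,[208.2,231.6],0),onz(d,[350.2,169.7],0))
print('rack',onz(c,[377.4,220.3],0),onz(d,[298.6,278.5],0))
for k in ['spindle','rack','rig','screwdriver','hub_mouth']:
  pass
```

```text
grip (array([0.49578065, 0.25111044, 0.06822435]), np.float64(0.0065664998108119176)) [0.4983576 0.2476568 0.073    ] [0.49468201 0.25736084 0.073     ]
origin [0.48460782 0.25487605 0.007     ] [0.48985258 0.25444033 0.007     ]
mouth (array([ 0.57312307, -0.22702206,  0.09817976]), np.float64(0.01251984369577386)) [ 0.56845753 -0.23204852  0.1       ] [ 0.57215273 -0.21516964  0.1       ]
rig [ 5.73341380e-01 -2.23059483e-01 -1.11022302e-16] [ 0.56734055 -0.24062665  0.        ]
rack [0.50629191 0.19475231 0.        ] [0.49918254 0.19968575 0.        ]
```

View pics/crop0.png

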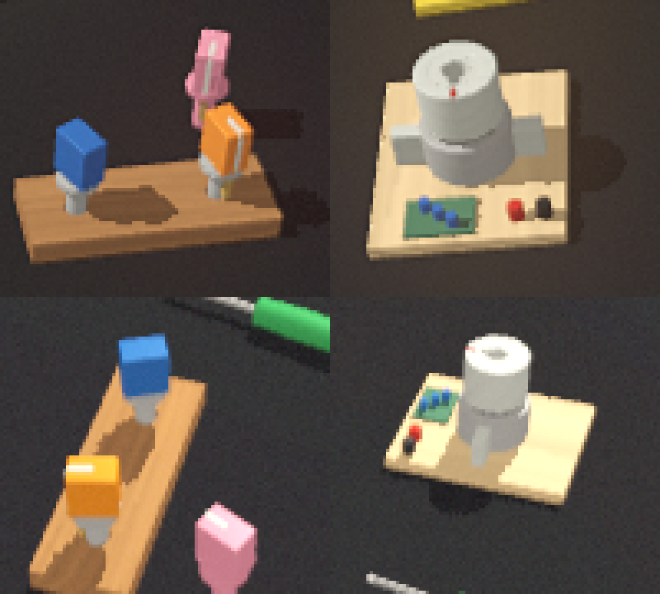

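The crop shows the orange spindle in the rack with a white line and a brass key, and the plywood rig with a red line on its hub. I'll go over the hub first to look at it.

>>> {"name": "carry_out", "arguments": {
  "steps": [
    [[0.03,0.03,0.02,0,0,-0.05,1],[0.06,0.07,0.04,0,0,-0.1,1],[0.09,0.11,0.06,0,0,-0.2,1],[0.12,0.15,0.08,0,0,-0.3,1],[0.15,0.18,0.08,0,0,-0.35,1],[0.18,0.21,0.08,0,0,-0.4,1],[0.2,0.24,0.08,0,0,-0.46,1],[0.22,0.27,0.08,0,0,-0.46,1],[0.24,0.3,0.08,0,0,-0.46,1],[0.25,0.33,0.08,0,0,-0.46,1],[0.25,0.335,0.08,0,0,-0.46,1],[0.25,0.335,0.08,0,0,-0.46,1]]
  ]
}}

```text
t: 2.55
tool_pos: [0.5268, -0.2247, 0.3027]
tool_rot: [3.141, 0.0, 0.001]
ft_force: [-0.4, -0.4, -0.0]
finger_gap: 1.004
```

```bash
cat >> h.py <<'E'
def wpose():
    s=state();return np.array(s['tool_pos']),R.from_euler('xyz',s['tool_rot']).as_matrix()
def wproj(c,pose,P):
    p,M=pose;H=np.array(c['hand_eye']);q=M.T@(np.array(P)-p);q=H[:3,:3].T@(q-H[:3,3])
    x,y,z=q[0],-q[1],-q[2];r=np.hypot(x,y);th=np.arctan2(r,z);K=np.array(c['K'])
    return np.array([K[0,0]*th*x/r+K[0,2],K[1,1]*th*y/r+K[1,2]])
def wray(c,pose,uv):
    p,M=pose;K=np.array(c['K']);H=np.array(c['hand_eye'])
    a=(uv[0]-K[0,2])/K[0,0];b=(uv[1]-K[1,2])/K[1,1];th=np.hypot(a,b)
    v=np.array([np.sin(th)*a/th,-np.sin(th)*b/th,-np.cos(th)])
    return p+M@H[:3,3],M@H[:3,:3]@v
def wonz(c,pose,uv,z):
    o,d=wray(c,pose,uv);return o+d*(z-o[2])/d[2]
def rectify(c,pose,cx,cy,z,half=.05,n=500):
    # top-down orthographic view of plane z; image right = world +x, up = +y
    g=np.linspace(-half,half,n);X,Y=np.meshgrid(cx+g,cy-g)
    p,M=pose;H=np.array(c['hand_eye']);K=np.array(c['K'])
    P=np.stack([X,Y,np.full_like(X,z)],-1)-p
    q=(P@M-H[:3,3])@H[:3,:3]
    x,y,zz=q[...,0],-q[...,1],-q[...,2];r=np.hypot(x,y);th=np.arctan2(r,zz)
    return cv2.remap(c['pixels'],(K[0,0]*th*x/r+K[0,2]).astype(np.float32),(K[1,1]*th*y/r+K[1,2]).astype(np.float32),cv2.INTER_CUBIC)
E
python3 - <<'E'
from h import *
po=wpose();c=camera('wrist');print(po,state()['joint_pos'],state()['t']);print(np.round(c['hand_eye'],3))
im=c['pixels'].copy()
for t in ['hub_mouth','hub_base','rig','screwdriver']:
    for r in place_of(c,t)[:3]:
        u=r['point'];z=.1 if t=='hub_mouth' else .055 if t=='hub_base' else 0
        print(t,np.round(u,1),round(r['conf'],2),np.round(wonz(c,po,u,z),4))
save('w1.png',im)
E
```

```text
(array([ 0.52682007, -0.22471713,  0.30272043]), array([[ 9.99999698e-01,  7.57477899e-04, -1.72632392e-04],
       [ 7.57442103e-04, -9.99999692e-01, -2.07323594e-04],
       [-1.72789382e-04,  2.07192772e-04, -9.99999964e-01]])) [-4.25271923e-01  2.63105096e-01  1.66861680e+00 -4.79236776e-04
  1.20980870e+00  1.14613782e+00] 2.6
[[ 0.001  0.964  0.267  0.073]
 [ 1.    -0.001  0.    -0.001]
 [ 0.     0.267 -0.964 -0.161]
 [ 0.     0.     0.     1.   ]]
hub_mouth [313.2 154.4] 0.81 [ 0.5636 -0.2211  0.1   ]
hub_mouth [340.9 331.3] 0.59 [ 0.3113 -0.2612  0.1   ]
hub_base [313.8 149.6] 0.76 [ 0.5655 -0.2215  0.055 ]
hub_base [341.  320.1] 0.71 [ 0.2991 -0.265   0.055 ]
rig [340.  299.4] 0.89 [ 0.3044 -0.267   0.    ]
rig [315.3 149.2] 0.56 [ 0.5616 -0.2234  0.    ]
screwdriver [176.7 196.4] 0.72 [0.49   0.0052 0.    ]
```

View pics/w1.png

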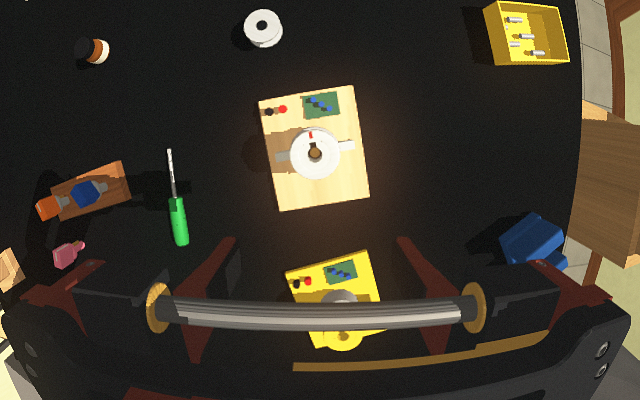

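The wrist view shows the plywood rig's hub top at about (314,154), with the keyway and red line towards image up (+x). The yellow look-alike is at (340,310). I'll rectify the hub face.

Run:
```python
from h import *
po=wpose();c=camera('wrist')
im=rectify(c,po,.5636,-.2211,.1,.045,600)
save('rect1.png',im)
hsv=cv2.cvtColor(im,cv2.COLOR_RGB2HSV);g=0.09/599
m=((hsv[...,0]<8)|(hsv[...,0]>172))&(hsv[...,1]>130)&(hsv[...,2]>90)
ys,xs=np.nonzero(m);print('red px',xs.mean(),ys.mean(),len(xs),np.ptp(xs),np.ptp(ys))
# board edge orientation
im2=rectify(c,po,.5636,-.2211,.012,.12,600);save('rect2.png',im2)
```

```text
red px 454.4295051353875 276.1531279178338 1071 52 29
```

View pics/rect1.png

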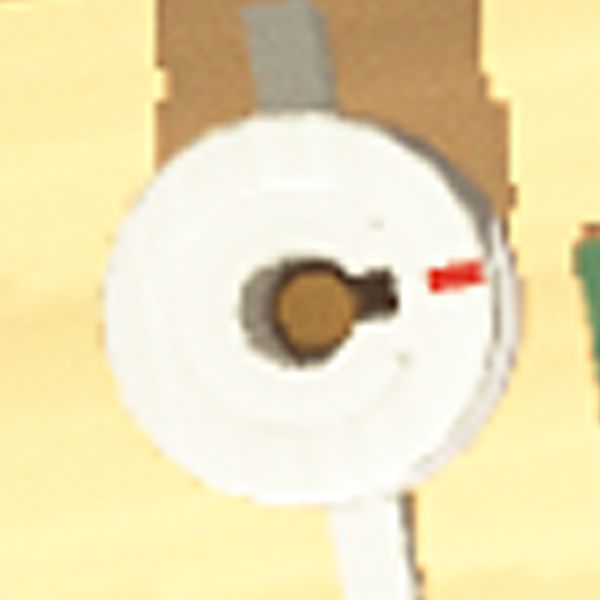

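View pics/rect2.png

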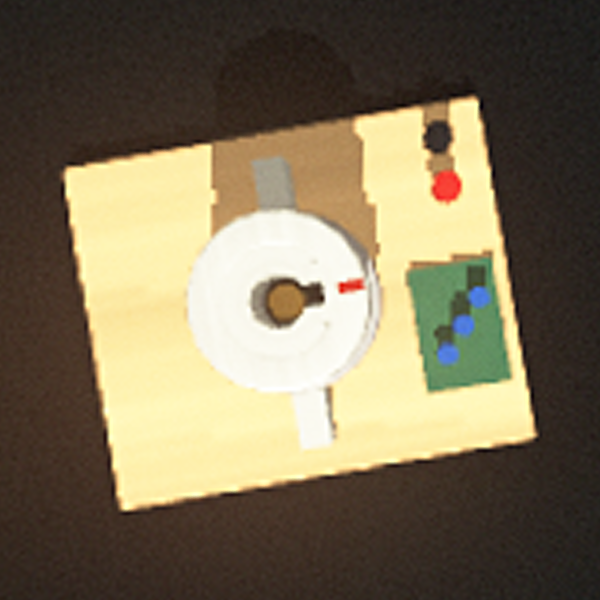

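>>> {"name": "carry_out", "arguments": {
  "steps": [
    [[-0.01,0.04,0,0,0,0,1],[-0.015,0.08,0,0,0,0,1],[-0.02,0.125,0,0,0,0,1],[-0.03,0.17,0,0,0,0,1],[-0.035,0.215,0,0,0,0,1],[-0.04,0.26,0,0,0,0,1],[-0.05,0.305,0,0,0,0,1],[-0.06,0.35,0,0,0,0,1],[-0.07,0.395,0,0,0,0,1],[-0.075,0.44,0,0,0,0,1],[-0.077,0.475,0,0,0,0,1],[-0.077,0.475,0,0,0,0,1]]
  ]
}}

```text
t: 4.05
tool_pos: [0.4498, 0.2526, 0.3028]
tool_rot: [-3.14, -0.001, 0.002]
ft_force: [1.1, -0.0, 0.2]
finger_gap: 0.998
```

Run:
```python
from h import *
po=wpose();c=camera('wrist');print(po[0],state()['joint_pos'],state()['t'])
for t in ['spindle_grip','spindle','plain_spindle','rack','key']:
    for r in place_of(c,t)[:3]:
        u=r['point'];z={'spindle_grip':.073,'rack':0,'key':.023}.get(t,.007)
        print(t,np.round(u,1),round(r['conf'],2),np.round(wonz(c,po,u,z),4))
save('w2.png',c['pixels']);np.save('w2.npy',c,allow_pickle=True)
import pickle;pickle.dump(po,open('po2','wb'))
im=rectify(c,po,.492,.252,.093,.045,600);save('rect3.png',im)
```

```text
[0.44983304 0.25264249 0.30280856] [ 4.85555569e-01  1.70036247e-01  1.78863270e+00 -9.50566295e-05
  1.18293564e+00  2.05516272e+00] 4.1
spindle_grip [320.9 220.3] 0.73 [0.3971 0.2466 0.073 ]
spindle_grip [312.7 151.4] 0.68 [0.4879 0.2575 0.073 ]
spindle [318.8 210.2] 0.91 [0.3922 0.2488 0.007 ]
spindle [313.4 148.2] 0.86 [0.4869 0.2572 0.007 ]
plain_spindle [388.3 133.7] 0.74 [0.5106 0.1459 0.007 ]
rack [350.4 139.5] 0.71 [0.5    0.2021 0.    ]
key [313.2 141.4] 0.95 [0.4978 0.2574 0.023 ]
key [323.  206.6] 0.57 [0.4023 0.2428 0.023 ]
```

View pics/w2.png

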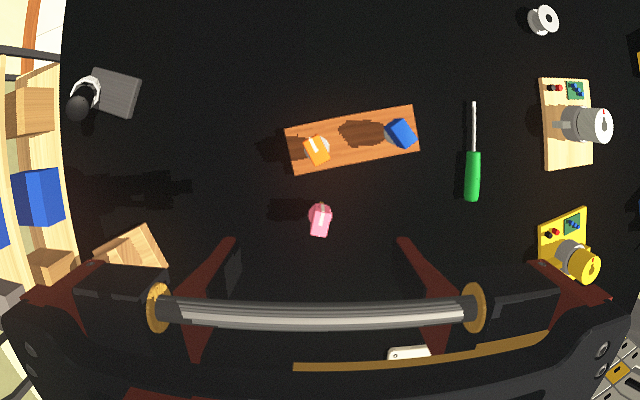

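View pics/rect3.png

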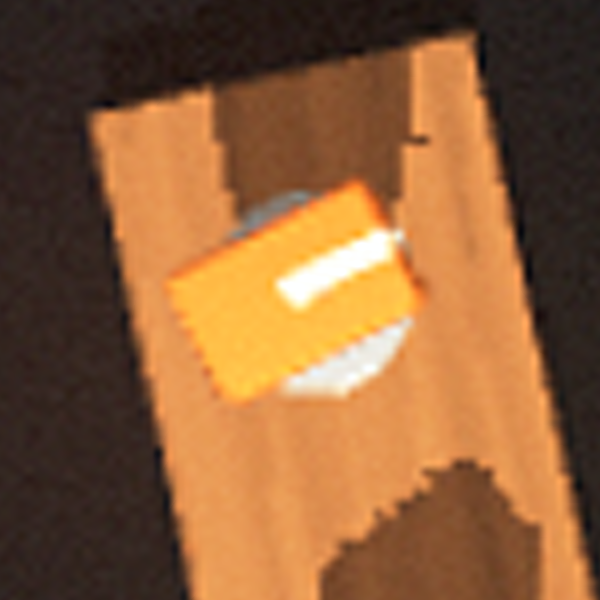

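The rectified top view shows the orange grip's centre at about (295,291) px, so about (0.491, 0.2535), and its white line points at +27.7°. Next I'll move over it and turn the gripper.

Run:
```python
import rig
print([ (n,getattr(rig,n)) for n in dir(rig) if not n.startswith('_')])
```

```text
[('PlanningError', <class 'rig.PlanningError'>), ('camera', <function make.<locals>.drawn_camera at 0x7fa7fdfb00e0>), ('close_job', <function connect.<locals>.done at 0x7fa7fdf27740>), ('place_of', <function make.<locals>.keyed.<locals>.call at 0x7fa7fdfb0860>), ('state', <function make.<locals>.<lambda> at 0x7fa7fdfb05e0>), ('tcp_to_grasp', 0.0187), ('trace', <function make.<locals>.keyed.<locals>.call at 0x7fa7fdfb0720>)]
```

>>> {"name": "carry_out", "arguments": {
  "steps": [
    [[0.01,0,-0.03,0,0,0.1,1],[0.02,0.0,-0.06,0,0,0.2,1],[0.03,0.0,-0.09,0,0,0.3,1],[0.04,0.001,-0.12,0,0,0.4,1],[0.041,0.001,-0.15,0,0,0.48,1],[0.041,0.001,-0.17,0,0,0.48,1],[0.041,0.001,-0.17,0,0,0.48,1],[0.041,0.001,-0.17,0,0,0.48,1]]
  ]
}}

```text
t: 5.15
tool_pos: [0.4912, 0.2499, 0.133]
tool_rot: [3.142, 0.0, 0.477]
ft_force: [0.6, 0.7, 0.3]
finger_gap: 1.002
```

Run:
```python
from h import *
s=state();print(s['tool_rot'],s['joint_pos'])
po=wpose();c=camera('wrist');print(po[0],state()['t'])
for t in ['spindle_grip']:
    for r in place_of(c,t)[:3]:
        u=r['point'];print(t,np.round(u,1),round(r['conf'],2),np.round(wonz(c,po,u,.073),4))
im=rectify(c,po,.491,.253,.093,.045,400)
save('rect4.png',im);save('w3.png',c['pixels'])
```

```text
[3.14157511e+00 3.04985826e-04 4.77267137e-01] [ 4.49109038e-01  4.39066884e-01  1.85634259e+00 -3.48743822e-05
  8.46487547e-01  1.54266134e+00]
[0.4911768  0.24992694 0.13300273] 5.2
spindle_grip [312.5 221.2] 0.94 [0.4908 0.2534 0.073 ]
spindle_grip [270.1 310.9] 0.61 [0.4018 0.2486 0.073 ]
```

View pics/rect4.png

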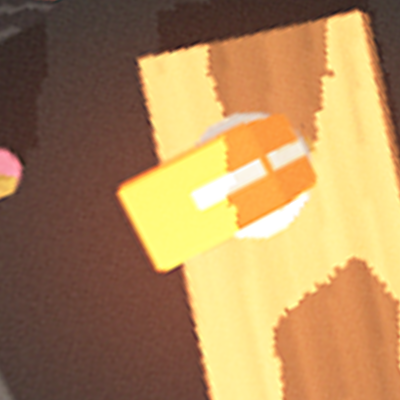

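View pics/w3.png

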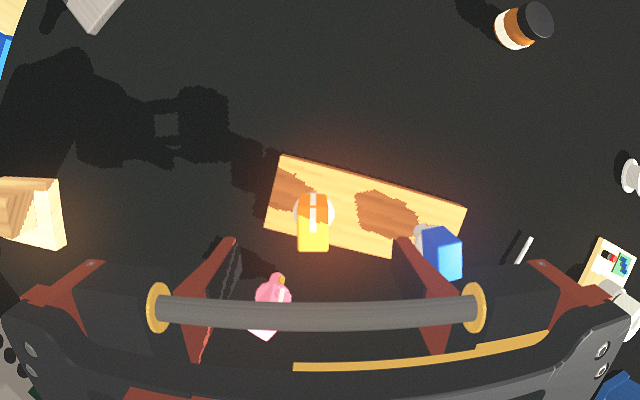

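The grip's top is centred at about (0.492, 0.254) and the gripper is aligned with it. Next I'll descend with the jaws part-closed, which gives clearance from the blue spindle, then grip.

>>> {"name": "carry_out", "arguments": {
  "steps": [
    [[0.001,0.003,0,0,0,0,0.3],[0.001,0.003,0,0,0,0,0.3],[0.001,0.003,-0.02,0,0,0,0.3],[0.001,0.003,-0.04,0,0,0,0.3],[0.001,0.003,-0.06,0,0,0,0.3],[0.001,0.003,-0.074,0,0,0,0.3],[0.001,0.003,-0.074,0,0,0,0.3],[0.001,0.003,-0.074,0,0,0,0.3]]
  ]
}}

```text
t: 6.05
tool_pos: [0.492, 0.2538, 0.059]
tool_rot: [3.142, -0.0, 0.479]
ft_force: [-0.4, 0.3, 0.1]
finger_gap: 0.651
```

Run:
```python
from h import *
s=state();print(s['tool_pos'],s['ft_force'],s['finger_gap'])
c=camera('wrist');save('w4.png',c['pixels'][150:330,200:440],3)
```

```text
[0.49203832 0.25382536 0.05900034] [-0.4093458   0.31995237  0.12275969] 0.6512269346421503
```

View pics/w4.png

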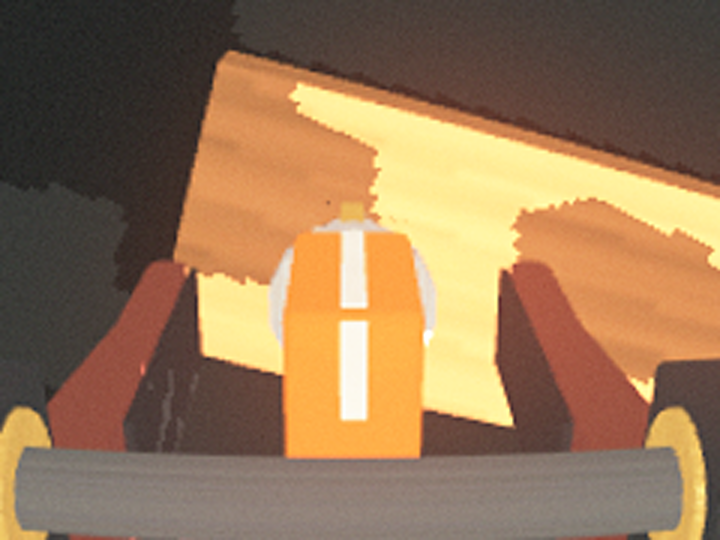

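The grip stands centred and square between the fingers (352 px, with fingers at 195 and 505). Closing and lifting.

>>> {"name": "carry_out", "arguments": {
  "steps": [
    [[0,0,0,0,0,0,-1],[0,0,0,0,0,0,-1],[0,0,0,0,0,0,-1],[0,0,0,0,0,0,-1],[0,0,0,0,0,0,-1],[0,0,0,0,0,0,-1],[0,0,0.01,0,0,0,-1],[0,0,0.02,0,0,0,-1],[0,0,0.04,0,0,0,-1],[0,0,0.06,0,0,0,-1],[0,0,0.06,0,0,0,-1],[0,0,0.06,0,0,0,-1]]
  ]
}}

```text
t: 7.3
tool_pos: [0.4919, 0.2537, 0.1192]
tool_rot: [-3.142, -0.001, 0.479]
ft_force: [-0.4, 0.6, -2.0]
finger_gap: 0.249
```

Run:
```python
from h import *
s=state();print(s['tool_pos'],s['ft_force'],s['finger_gap'],s['tool_rot'])
c=camera('wrist');a=cv2.resize(c['pixels'][150:330,200:440],(480,360))
d=camera('side');e=cv2.resize(d['pixels'][190:310,230:350],(360,360))
save('w5.png',np.hstack([a,e]));
```

```text
[0.49189214 0.25373384 0.11916337] [-0.42512008  0.57716776 -1.97561416] 0.2492269840672292 [-3.14152698e+00 -1.09907757e-03  4.78730896e-01]
```

View pics/w5.png

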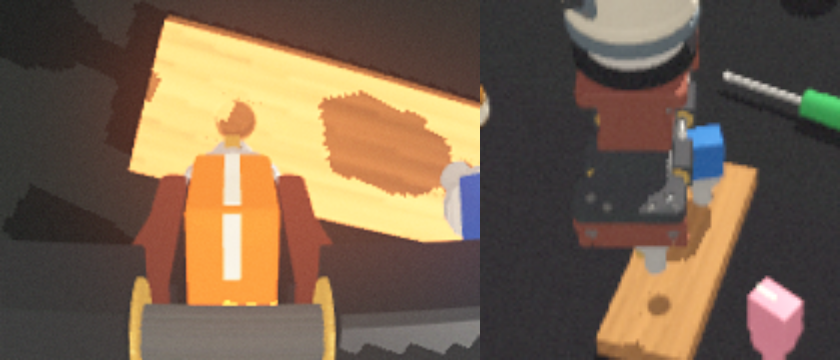

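Run:
```python
from h import *
s=state();po=wpose();c=camera('wrist');p,M=po
z=p[2]+.034
# top front edge
im=c['pixels'][150:330,200:440];hsv=cv2.cvtColor(c['pixels'],cv2.COLOR_RGB2HSV)
print('v profile col 308:',[(r,tuple(c['pixels'][r,306])) for r in range(222,262,2)])
for r in (250,252,254): 
    q=wonz(c,po,[316,r],z);print(r,(M.T@(q-p))[:2])
for t in ['spindle_grip','spindle','key']:
  for r in place_of(c,t)[:2]:
    q=wonz(c,po,r['point'],p[2]+{'spindle_grip':.014,'spindle':-.052,'key':-.036}[t]);print(t,r['conf'],r['point'],(M.T@(q-p))[:2])
```

```text
v profile col 308: [(222, (np.uint8(255), np.uint8(223), np.uint8(135))), (224, (np.uint8(254), np.uint8(215), np.uint8(155))), (226, (np.uint8(220), np.uint8(188), np.uint8(172))), (228, (np.uint8(250), np.uint8(155), np.uint8(72))), (230, (np.uint8(250), np.uint8(150), np.uint8(64))), (232, (np.uint8(250), np.uint8(151), np.uint8(63))), (234, (np.uint8(250), np.uint8(151), np.uint8(63))), (236, (np.uint8(250), np.uint8(151), np.uint8(62))), (238, (np.uint8(250), np.uint8(151), np.uint8(63))), (240, (np.uint8(250), np.uint8(149), np.uint8(61))), (242, (np.uint8(250), np.uint8(151), np.uint8(62))), (244, (np.uint8(250), np.uint8(153), np.uint8(66))), (246, (np.uint8(250), np.uint8(150), np.uint8(60))), (248, (np.uint8(250), np.uint8(148), np.uint8(64))), (250, (np.uint8(250), np.uint8(147), np.uint8(60))), (252, (np.uint8(250), np.uint8(152), np.uint8(63))), (254, (np.uint8(252), np.uint8(155), np.uint8(63))), (256, (np.uint8(253), np.uint8(161), np.uint8(64))), (258, (np.uint8(253), np.uint8(168), np.uint8(68))), (260, (np.uint8(253), np.uint8(169), np.uint8(71)))]
250 [ 0.01832484 -0.00072848]
252 [ 0.01735082 -0.00072727]
254 [ 0.01637126 -0.00072604]
spindle_grip 0.7 [317.3, 269.5] [-1.57589693e-03  5.55365290e-07]
spindle 0.92 [313.8, 226.9] [-0.00044595 -0.00222799]
key 0.98 [314.5, 220.9] [ 0.00931268 -0.00165719]
```

The spindle is held square and central (offset below 1 mm), at a weight of 2 N. Carrying it high to just above the hub, with the key turned to about 11.3°.

>>> {"name": "carry_out", "arguments": {
  "steps": [
    [[0,0,0.04,0,0,0,-1],[0,-0.01,0.08,0,0,-0.03,-1],[0.01,-0.05,0.1,0,0,-0.06,-1],[0.015,-0.095,0.1,0,0,-0.09,-1],[0.02,-0.14,0.1,0,0,-0.12,-1],[0.03,-0.185,0.1,0,0,-0.15,-1],[0.035,-0.23,0.1,0,0,-0.18,-1],[0.04,-0.275,0.1,0,0,-0.21,-1],[0.05,-0.32,0.1,0,0,-0.24,-1],[0.055,-0.365,0.1,0,0,-0.26,-1],[0.06,-0.41,0.1,0,0,-0.28,-1],[0.065,-0.44,0.1,0,0,-0.28,-1]]
  ]
}}

```text
t: 8.8
tool_pos: [0.5565, -0.1892, 0.2181]
tool_rot: [3.142, 0.001, 0.197]
ft_force: [0.1, -0.7, -0.7]
finger_gap: 0.248
```

>>> {"name": "carry_out", "arguments": {
  "steps": [
    [[0.005,-0.025,0,0,0,0,-1],[0.007,-0.037,-0.01,0,0,0,-1],[0.007,-0.037,-0.03,0,0,0,-1],[0.007,-0.037,-0.03,0,0,0,-1],[0.007,-0.037,-0.03,0,0,0,-1]]
  ]
}}

```text
t: 9.3
tool_pos: [0.5632, -0.2224, 0.1877]
tool_rot: [-3.14, 0.002, 0.199]
ft_force: [0.1, -0.0, -0.6]
finger_gap: 0.244
```

Run:
```python
from h import *
s=state();print(s['tool_pos'],s['ft_force'],s['finger_gap'],s['tool_rot'],s['joint_pos'])
po=wpose();c=camera('wrist')
for t in ['hub_mouth']:
  for r in place_of(c,t)[:2]: print(r['conf'],r['point'],wonz(c,po,r['point'],.1))
im=rectify(c,po,.5636,-.2231,.1,.045,500)
save('rect5.png',im);save('w6.png',c['pixels'][100:330,180:460],2.5)
np.save('w6.npy',c,allow_pickle=True);import pickle;pickle.dump(po,open('po6','wb'))
```

```text
[ 0.56316578 -0.22243578  0.18774703] [ 0.12294298 -0.02024606 -0.60187241] 0.24404387743312828 [-3.14007380e+00  1.94988237e-03  1.99365870e-01] [-3.95904404e-01  4.36841473e-01  1.69936751e+00  1.94218950e-04
  1.00784985e+00  9.75423681e-01]
0.64 [316.7, 212.2] [ 0.56296971 -0.22241434  0.1       ]
```

View pics/rect5.png

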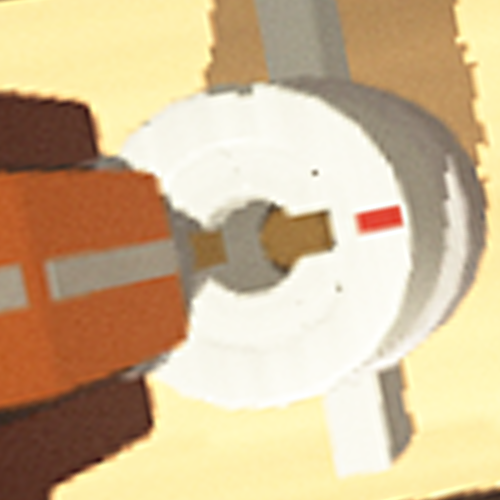

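View pics/w6.png

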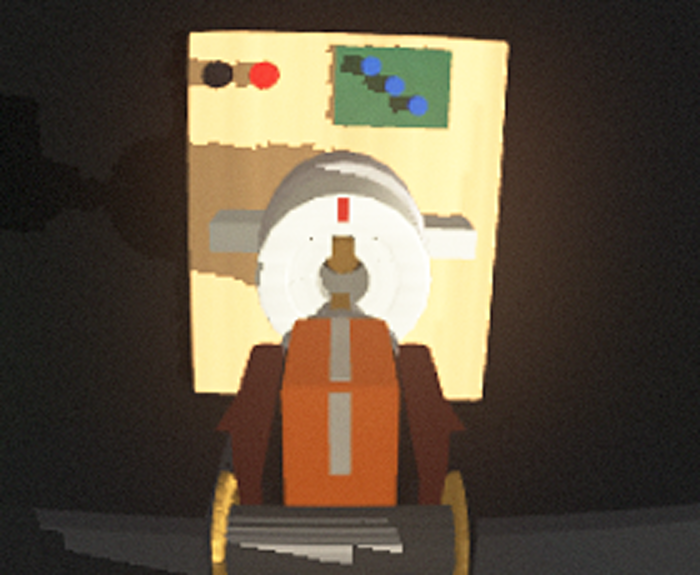

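The view is clean: the key, keyway (343,245) and red line (343,208) line up with the spindle, and the hub's keyway is at +11.3°. Lowering the nose into the bore.

>>> {"name": "carry_out", "arguments": {
  "steps": [
    [[0,-0.0005,-0.015,0,0,0,-1],[0,-0.0005,-0.028,0,0,0,-1],[0,-0.0005,-0.034,0,0,0,-1],[0,-0.0005,-0.038,0,0,0,-1],[0,-0.0005,-0.042,0,0,0,-1],[0,-0.0005,-0.046,0,0,0,-1],[0,-0.0005,-0.046,0,0,0,-1],[0,-0.0005,-0.046,0,0,0,-1]]
  ]
}}

```text
t: 10.2
tool_pos: [0.5639, -0.2238, 0.1427]
tool_rot: [-3.142, -0.0, 0.199]
ft_force: [-0.9, 0.8, -1.5]
finger_gap: 0.248
```

Run:
```python
from h import *
s=state();print(s['tool_pos'],s['ft_force'],s['wrist_torque'],s['finger_gap'],s['tool_rot'])
c=camera('wrist');save('w7.png',c['pixels'][130:330,200:440],2.5)
```

```text
[ 0.563883   -0.22379575  0.14272735] [-0.88429456  0.8053864  -1.5407683 ] [ 0.17452206 -0.06659017 -0.04005687] 0.24832148121502937 [-3.14151047e+00 -1.21934383e-04  1.98737293e-01]
```

View pics/w7.png

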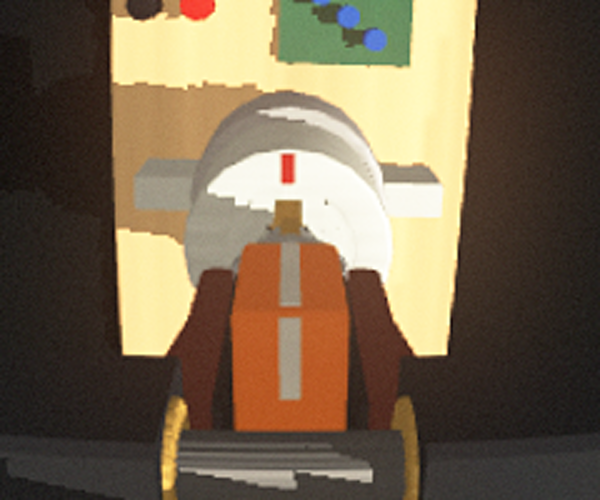

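The nose is about 9 mm down the bore without contact force, and the key is in line with the red line. Lowering past key contact (16 mm).

>>> {"name": "carry_out", "arguments": {
  "steps": [
    [[0,0,-0.003,0,0,0,-1],[0,0,-0.005,0,0,0,-1],[0,0,-0.007,0,0,0,-1],[0,0,-0.009,0,0,0,-1],[0,0,-0.011,0,0,0,-1],[0,0,-0.011,0,0,0,-1]]
  ]
}}

```text
t: 10.85
tool_pos: [0.5638, -0.2238, 0.1314]
tool_rot: [-3.141, 0.0, 0.199]
ft_force: [1.4, 1.6, -2.9]
finger_gap: 0.249
```

Run:
```python
from h import *
s=state();print(s['tool_pos'],s['ft_force'],s['wrist_torque'],s['finger_gap'],s['tool_rot'])
```

```text
[ 0.56382619 -0.22376823  0.13135481] [ 1.42890672  1.63704679 -2.947098  ] [ 0.29535186 -0.29050368  0.03145113] 0.2491006198343124 [-3.14140540e+00  8.44897036e-07  1.98726332e-01]
```

The lower end is about 20.6 mm down with no upward reaction, so the key has entered the keyway. Pushing on against the spring.

>>> {"name": "carry_out", "arguments": {
  "steps": [
    [[0,0,-0.003,0,0,0,-1],[0,0,-0.006,0,0,0,-1],[0,0,-0.009,0,0,0,-1],[0,0,-0.012,0,0,0,-1],[0,0,-0.015,0,0,0,-1],[0,0,-0.017,0,0,0,-1],[0,0,-0.017,0,0,0,-1]]
  ]
}}

```text
t: 11.55
tool_pos: [0.564, -0.2238, 0.1151]
tool_rot: [3.142, -0.0, 0.199]
ft_force: [0.1, 2.4, 6.3]
finger_gap: 0.246
```

Run:
```python
from h import *
s=state();print(s['tool_pos'],s['ft_force'],s['wrist_torque'],s['finger_gap'],s['tool_rot'])
c=camera('wrist');save('w8.png',c['pixels'][130:330,200:440],2.5)
```

```text
[ 0.56398756 -0.22379573  0.11506596] [0.1414133  2.36046825 6.3185299 ] [0.67017436 0.08599301 0.00658364] 0.24630253915085235 [ 3.14156498e+00 -2.91998754e-04  1.98760805e-01]
```

View pics/w8.png

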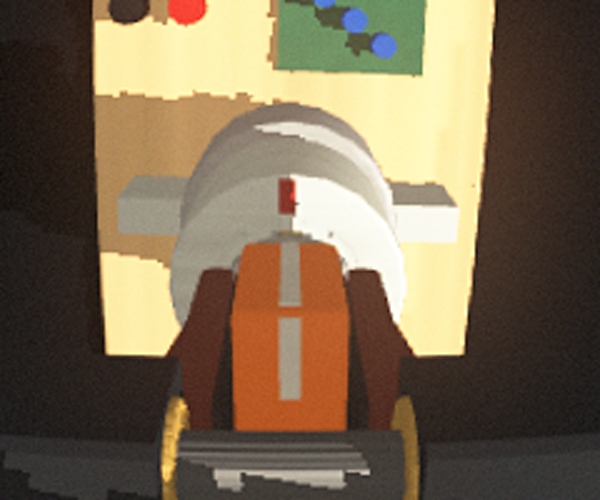

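>>> {"name": "carry_out", "arguments": {
  "steps": [
    [[0,0,-0.001,0,0,0,-1],[0,0,-0.002,0,0,0,-1],[0,0,-0.003,0,0,0,-1],[0,0,-0.003,0,0,0,-1],[0,0,-0.003,0,0,0,-1]]
  ]
}}

```text
t: 12.1
tool_pos: [0.564, -0.2238, 0.1125]
tool_rot: [3.141, -0.0, 0.199]
ft_force: [-0.7, 2.8, 9.2]
finger_gap: 0.248
```

>>> {"name": "carry_out", "arguments": {
  "steps": [
    [[0,0,-0.0005,0,0,0,-1],[0,0,-0.001,0,0,0,-1],[0,0,-0.001,0,0,0,-1]]
  ]
}}

```text
t: 12.4
tool_pos: [0.5641, -0.2238, 0.1117]
tool_rot: [3.141, -0.001, 0.199]
ft_force: [-1.8, 3.0, 9.7]
finger_gap: 0.248
```

Run:
```python
from h import *
s=state();print(s['tool_pos'],s['ft_force'],s['wrist_torque'],s['finger_gap'],s['tool_rot'])
po=wpose();p,M=po;c=camera('wrist');save('w9.png',c['pixels'][170:330,220:420],3.5)
for r in place_of(c,'spindle_grip')[:1]:
    q=wonz(c,po,r['point'],p[2]+.014);print(r['point'],(M.T@(q-p))[:2])
```

```text
[ 0.56405013 -0.22383732  0.1117343 ] [-1.82189392  2.96995373  9.67480791] [ 0.72609991  0.40299015 -0.00130541] 0.24818551776081982 [ 3.14141536e+00 -5.09729611e-04  1.98764325e-01]
[315.2, 269.6] [-0.001884   -0.00100653]
```

View pics/w9.png

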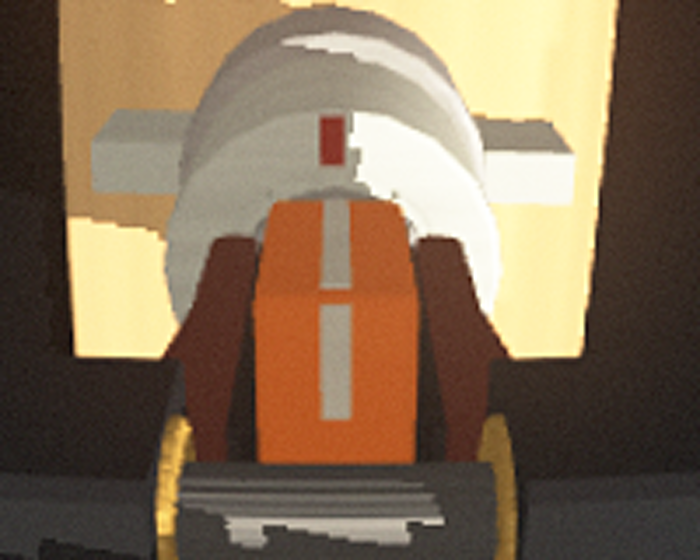

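Spring force net of weight is about 11 N, so it is nearly home. I'll push a little more to feel the collar.

>>> {"name": "carry_out", "arguments": {
  "steps": [
    [[0,0,-0.0005,0,0,0,-1],[0,0,-0.001,0,0,0,-1],[0,0,-0.001,0,0,0,-1]]
  ]
}}

```text
t: 12.8
tool_pos: [0.5641, -0.2239, 0.1117]
tool_rot: [3.141, -0.001, 0.199]
ft_force: [-3.9, 3.5, 17.9]
finger_gap: 0.248
```

>>> {"name": "carry_out", "arguments": {
  "steps": [
    [[0,0,-0.0005,0,0,0,-1],[0,0,-0.001,0,0,0,-1],[0,0,-0.001,0,0,0,-1]]
  ]
}}

```text
t: 13.1
tool_pos: [0.5641, -0.2239, 0.1115]
tool_rot: [3.141, -0.001, 0.199]
ft_force: [-6.3, 5.7, 25.5]
finger_gap: 0.248
```

The TCP stopped at 0.1116 while the force climbed from 10 to 25 N, so the collar is on the face. I'll ease off slightly, hold, and check from the other cameras.

>>> {"name": "carry_out", "arguments": {
  "steps": [
    [[0,0,0.0005,0,0,0,-1],[0,0,0.0005,0,0,0,-1],[0,0,0.0005,0,0,0,-1],[0,0,0.0005,0,0,0,-1],[0,0,0.0005,0,0,0,-1]]
  ]
}}

```text
t: 13.6
tool_pos: [0.5641, -0.2238, 0.1116]
tool_rot: [3.141, -0.001, 0.199]
ft_force: [-5.4, 4.8, 21.8]
finger_gap: 0.247
```

Run:
```python
from h import *
s=state();print(s['tool_pos'],s['ft_force'],s['wrist_torque'],s['finger_gap'],s['tool_rot'])
c=camera('scene');d=camera('side')
for k,n in ((c,'scene'),(d,'side')):
    print(n,'mouth',proj(k,[.5637,-.2234,.1]),'grip exp',proj(k,[.5637,-.2234,.126]))
    for t in ['spindle_grip']:
        print([(np.round(r['point'],1),round(r['conf'],2)) for r in place_of(k,t)][:3])
a=cv2.resize(c['pixels'][160:260,150:260],(440,400),interpolation=3);e=cv2.resize(d['pixels'][100:200,300:400],(400,400),interpolation=3)[:,:360]
save('fin.png',np.hstack([a,e]))
```

```text
[ 0.56410885 -0.22384463  0.11156584] [-5.40517732  4.76580757 21.8371877 ] [1.10428903 1.16246597 0.00186861] 0.24743767949988874 [ 3.14127881e+00 -7.37333313e-04  1.98780031e-01]
scene mouth [202.80581566 199.57330406] grip exp [201.09894737 191.42261501]
[(array([199.8, 194.9]), 0.53), (array([397.2, 171. ]), 0.48)]
side mouth [350.64827686 146.77369147] grip exp [351.12386452 139.44903105]
[(array([331.6, 296.5]), 0.61), (array([348.6, 139.9]), 0.55)]
```

View pics/fin.png

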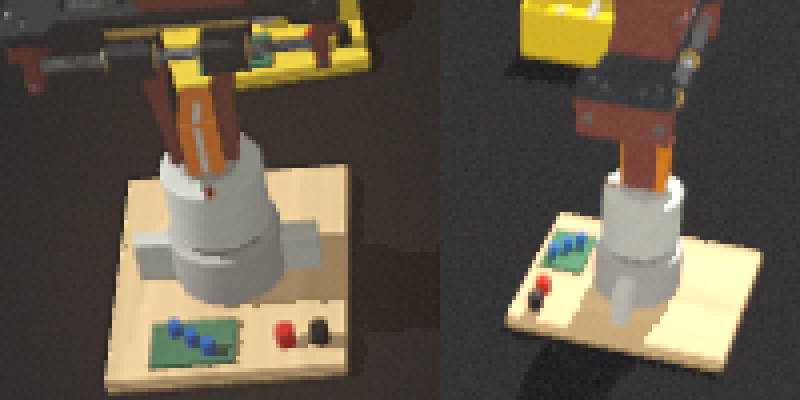

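Both views show the collar sitting flat on the hub with the grip directly above it and no gap. The force is a steady 22 N, so I'll hand it in.

Run:
```python
from rig import *
print(close_job());s=state();print(s['t'],s['tool_pos'],s['ft_force'],s['finger_gap'])
```

```text
the job is handed in; nothing more can be done
None
the job is handed in; nothing more can be done
```

I took the orange keyed spindle out of the rack and put its nose in the plywood rig's hub. With the key lined up to the keyway at about 11.3°, it went in without any searching, and I pushed it home against the spring. I handed the job in at about 13.7 s, still gripping and pressing; no verdict was reported.

- **Seated:** the tool stopped at z = 0.1116 m while the force rose from 10 to 25 N. I then eased off and it held steady at about 22 N. The lower end works out at about 40 mm below the mouth, which means the collar is on the face.
- **Grip and lean:** the finger opening stayed at 0.248 with no sign of slipping, and the tool stayed upright to within about 0.001 rad. A sideways force of about 7 N remained at the end.
- **Cameras:** the wrist, scene and side views all show the key line on the red line and no gap under the collar. The network's points for the grip were within about 4 px of where I expected them. I did not re-measure the blue spindle, spool, jar or screwdriver at the end, but the arm had no contact with them.

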